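# Slide the acrylic ledge shelf out to its mark and hold it

### The job

Slide the white acrylic ledge shelf lengthways out over the right-hand end of the wooden riser, keeping it lying level on the riser, until the black line drawn across it lies along the riser's right-hand edge, so that the handset holder can be screwed under its free end. Hold it gently, for acrylic cracks when it is squeezed hard, and leave everything else on the counter where it is. Out there the shelf would tip over the edge by itself, so finish while still holding it in the gripper, level, with the line at the edge.

Things in the scene. Friction and masses are not known exactly. Their poses are not given: they have to be found in the camera images.
- shelf_center (a point): Middle (25 mm above the underside) of the loose white acrylic wall ledge shelf, about 0.5 kg, on the riser: 360 mm long (own y), 100 mm deep (own x), 50 mm high. Base plate 8 mm thick; low lip (6 mm thick, 10 mm above the plate) along its +x side; upright back flange (8 mm thick) along its whole -x side, nearer the robot. Its -y end is the free end that goes out; it balances half-way along.
- shelf_grip (a point): Point in the middle of the back flange's 8 mm thickness, 35 mm from the shelf's inner (+y) end, 31 mm above the underside (19 mm below the flange's top): 46 mm to -x and 145 mm to +y of the shelf's middle. A good place to pinch from above, closing along the shelf's x axis. The acrylic cracks if either finger presses on it with more than about 50 N.
- shelf_mark (a point): Middle of the black line, 4 mm wide, drawn straight across the shelf's depth on the upper face of its base plate: 220 mm from the free (-y) end, 40 mm to +y of the shelf's middle. Axes as the shelf's.
- riser_edge (a point): Middle of the upper right-hand (-y) edge of the wooden desk riser, which stands fast on the counter: top 110 mm above the counter, 400 mm long (own y axis), 260 mm deep (own x axis). The edge runs along the x axis; the shelf goes out over it towards -y.
- clip_box: Bystander, leave alone: small cardboard box, 45 x 70 x 32 mm, standing on the riser's far left corner; origin at the centre of its underside.
- holder: Bystander, leave alone: steel and black handset holder, 80 x 45 x 47 mm, lying on the counter right of the riser, low enough for the shelf to pass over it; origin at the centre of its underside.
- screwdriver: Bystander, leave alone: screwdriver lying on the counter right of the robot; origin at the centre of its underside.
- calculator: Bystander, leave alone: calculator, 130 x 80 x 16 mm, right of the riser; origin at the centre of its underside.
- filter0: Bystander, leave alone: white round breathing filter, diameter 76 mm, 82 mm high, right; origin at the centre of its underside.
- filter1: Bystander, leave alone: a second such filter, right; origin at the centre of its underside.
- gel: Bystander, leave alone: clear hand gel pump bottle, 174 mm high, right; origin at the centre of its underside.
- mug: Bystander, leave alone: white mug, 95 mm high, left of the riser; origin at the centre of its underside.

How it is judged:
By the outcome, as a careful person would: the job done as asked, in the order asked, and still so for the second after the job is handed in, while the arm keeps its last pose, push and grip.
It also fails if it takes over 35 s, if anything falls off the work surface, if the arm or the gripper's body presses on something with over 40 N, if the wrist force passes 120 N, or if a joint passes its speed limit or range.

### The arm

A 7-joint arm with a two-finger parallel gripper is mounted at the origin on the work surface. World frame = base frame: x ahead of the robot, y to its left, z up, the work surface at z = 0. Lengths are in mm, angles in rad, forces in N, time in s.
With the tool pointing down it reaches from about 425 to 950 mm from the base axis. Payload 4.7 kg.
Tool frame: the origin (TCP) lies at the very end of the fingers, on their centre line; the grasp point (between the pads) lies 19 mm behind it; z points along the fingers, y is the direction in which the jaws open and shut (so a half turn about z gives the same grasp; the last joint's range is limited). The gripper opens to 85 mm and grips with 20 to 120 N. Pads are 22 mm wide; open, the fingers measure 114 mm over their backs; the gripper's body (76 mm by 85 mm) begins 54 mm behind the grasp point. The pads swing forward as they close: fully open they stand 13 mm farther back than shut.
Start: joints at [1.153, 0.469, -0.049, 1.532, 0.024, 1.141, -0.082], TCP at [255.925, -624.621, 231.335] pointing down, gripper open.
Joint ranges: [-2.59, 2.59], [-0.33, 1.99], [-1.39, 1.29], [0.1, 2.45], [-1.04, 4.18], [0.21, 1.99], [-2.66, 2.66]. Speed limits (rad/s): [2.57, 2.57, 3.14, 3.14, 3.14, 3.14, 3.14].

### API

Orientations are given as a rotation vector (axis times angle).
In Python, from workcell import monitor, eyes, ticket gives the robot as it stands.
- The arm moves only by the tool drive_tool, never from a script. Its arguments are lists of equal length, an entry for each row: "linear": the shift along the tool's x, y, z in mm, a list of three; "twist": the turn, a rotation vector about the tool's x, y, z in rad, a list of three. In form: {"linear": [[dx, dy, dz], ...], "twist": [[wx, wy, wz], ...]}. A call has 1 to 10 rows; each row is the pose to reach, as a shift and turn from the pose commanded when the call began, along the tool's axes at that moment; what a row does not reach only later rows make up. A row lasts 1/8 s, in which the tool goes at most 62.5 mm and 10.7 degrees, less where a joint would pass 70% of its speed; a pose out of reach is approached as far as the arm can. A call with a gripper value outside its range is refused whole. "hand" is the finger opening in mm, from 0 to 85.4, set as the call begins (left out, the last holds). The fingers move at their own pace and stop on an object; "grip_force" is the grip in N (left out, the last holds). Time passes only in rows, so rows that repeat a pose let the fingers close. It gives the time, the measured TCP pose, the force and the opening at its end, in the units of the state.
- monitor.get_state(): the state, without advancing time (a new reading comes with each control period).
- eyes.camera(name): name is "scene" or "side" or "wrist"; returns a dict with "color" (400x640x3 uint8, red, green, blue), "range_z" (400x640 float32, mm along the optical axis (not along the pixel's ray), 0 where there is no reading), "intrinsics" (3x3 intrinsics, pixels), "origin" and "orientation" of the camera in the world. Camera axes: x right, y down, z forward; pixel columns grow to the right and rows downward; lengths in mm; the calibration is good to about 2 mm. A picture is of the moment at which its call begins.
- ticket.finish_job(): hands the job in, once; it reports no verdict.
The state is a dict: "time_s": time; "q": joint angles; "qd": joint speeds; "tau": joint torques, N m; "eef_pos": TCP position; "ee_rot": TCP orientation; "ft_force": force on the tool from outside, world axes, zero at the start; "moment": the same for the moment, N m; "grip_width": opening from 0.0 (shut) to 1.0 (fully open).
Only numpy, scipy, OpenCV 4.12 (cv2) and the standard library are available. Lean on these libraries where they do the work, as an engineer would, in place of code of your own. Each camera call takes 0.05 s, during which the arm holds its last target. There are 200 camera calls.

## Working session

There is one attempt and no reset: what is moved stays moved. The work goes in short steps, Python scripts to look and compute and a tool call to move; the robot and the scene stay as the last step left them, time stands still between calls to the robot, and variables do not carry over. Pictures are saved under pics/ and viewed, about 8 in all and at most 12, crops included, and the job is handed in when it is done.

Besides the shell and the picture viewer there is one more tool, called after "Call:" as a command line: name --argument value ..., lists and objects as JSON in quotes. drive_tool: Moves the arm, as the interface text tells. Its arguments: {"type":"object","properties":{"linear":{"type":"array"},"twist":{"type":"array"},"hand":{"type":"number"},"grip_force":{"type":"number"}},"required":["linear","twist"]}

```bash
mkdir -p pics; cat > h.py <<'E'
import numpy as np,cv2
from workcell import monitor,eyes,ticket
from scipy.spatial.transform import Rotation as R
def shot(n,f):
    c=eyes.camera(n); cv2.imwrite(f'pics/{f}.png',c['color'][:,:,::-1]); np.savez(f'pics/{f}.npz',**c); return c
def rot(c):
    o=np.array(c['orientation'],float); return o if o.shape==(3,3) else (R.from_rotvec(o).as_matrix() if o.size==3 else R.from_quat(o).as_matrix())
def pt(c,u,v,z=None):
    K=c['intrinsics']; d=rot(c)@np.array([(u-K[0,2])/K[0,0],(v-K[1,2])/K[1,1],1]); o=np.array(c['origin'])
    return o+d*(c['range_z'][v,u] if z is None else (z-o[2])/d[2])
def cloud(c):
    K=c['intrinsics']; v,u=np.mgrid[:400,:640]; r=c['range_z']
    return np.stack([(u-K[0,2])/K[0,0]*r,(v-K[1,2])/K[1,1]*r,r],-1)@rot(c).T+np.array(c['origin'])
E
python3 - <<'E'
from h import *
for n in('scene','side'):
    c=shot(n,n+'1'); print(n,c['origin'],c['orientation'])
a=cv2.imread('pics/scene1.png');b=cv2.imread('pics/side1.png')
s=monitor.get_state();print(s)
E
```

```text
scene [1307.14760335  121.64171445 1443.70020728] [-1.8125459  -2.03970601  0.55895661]
side [  28.90747729 1159.18669386 1149.63643768] [-0.57658783  2.63936899 -1.24214461]
{'time_s': 0.1, 'q': array([ 1.15308185,  0.46934365, -0.04858836,  1.53354766,  0.02411902,
        1.14100014, -0.08229841]), 'qd': array([-0.00252238, -0.00192305,  0.00045847, -0.00251688, -0.00070136,
        0.00054819, -0.00199504]), 'tau': array([ 7.76305460e-04, -5.11517322e+01, -4.69709281e-02, -2.38392001e+01,
        1.08171394e-02,  4.40926829e-03,  4.53124301e-05]), 'eef_pos': array([ 255.69797977, -624.14247089,  230.38925233]), 'ee_rot': array([-3.08077074e+00, -6.06636585e-01,  6.40618723e-04]), 'ft_force': array([-0.98037385,  0.48300122, -0.24150252]), 'moment': array([-0.07728389,  0.04615109, -0.0251427 ]), 'grip_width': 1.0030568422893469}
```

View pics/scene1.png

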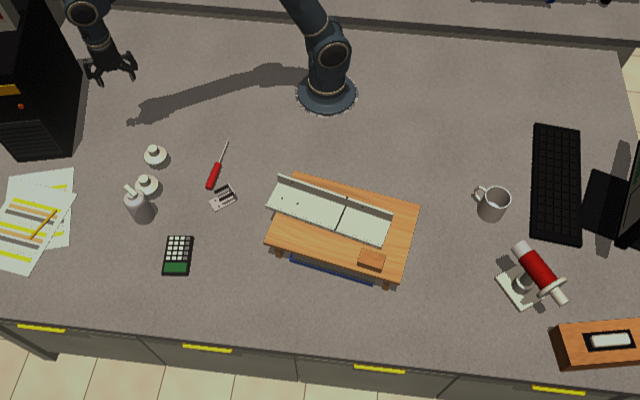

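View pics/side1.png

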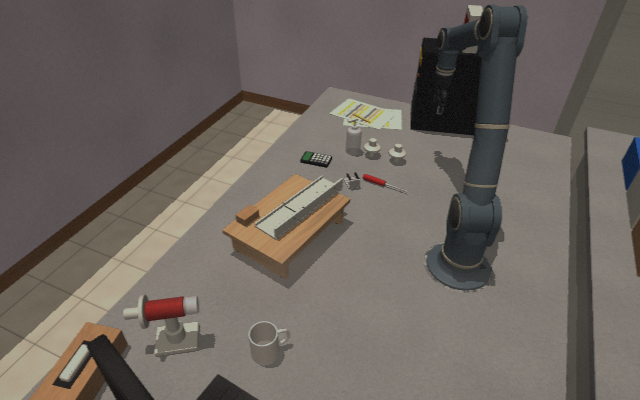

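```bash
python3 - <<'E'
from h import *
for n in('scene1','side1'):
    c=dict(np.load(f'pics/{n}.npz')); P=cloud(c)
    m=(abs(P[...,0]-650)<300)&(abs(P[...,1])<400)
    col=c['color'].astype(int); 
    wood=m&(abs(P[...,2]-110)<6)&(col[...,0]-col[...,2]>50)
    fl=m&(P[...,2]>145)&(P[...,2]<175)&(col.max(-1)-col.min(-1)<40)
    pl=m&(abs(P[...,2]-118)<7)&(col.max(-1)-col.min(-1)<40)
    for k,mm in(('wood',wood),('flange',fl),('plate',pl)):
        q=P[mm]; r=cv2.minAreaRect(q[:,:2].astype(np.float32)); print(n,k,mm.sum(),r,np.median(q[:,2]))
        print(cv2.boxPoints(r).round(0).tolist())
    a=c['color'][:,:,::-1]
    s=(slice(150,300),slice(240,440)) if n[1]=='c' else (slice(160,280),slice(210,370))
    cv2.imwrite(f'pics/{n}c.png',cv2.resize(a[s],None,fx=4,fy=4,interpolation=2))
E
```

```text
scene1 wood 5934 ((593.0448608398438, 112.4513931274414), (400.4588623046875, 263.6607666015625), 78.58476257324219) 109.65400597662779
[[424.0, -58.0], [683.0, -110.0], [762.0, 283.0], [503.0, 335.0]]
scene1 flange 598 ((526.373779296875, 76.82705688476562), (358.4010009765625, 14.676883697509766), 74.7893295288086) 156.4511379857048
[[472.0, -94.0], [486.0, -98.0], [580.0, 248.0], [566.0, 252.0]]
scene1 plate 3292 ((557.92822265625, 66.62986755371094), (361.11309814453125, 129.5534210205078), 74.8034896850586) 117.8114028357628
[[448.0, -91.0], [573.0, -125.0], [668.0, 224.0], [543.0, 258.0]]
side1 wood 3187 ((590.2662963867188, 111.96499633789062), (404.88446044921875, 264.4970397949219), 78.11161041259766) 111.10338312024123
[[419.0, -59.0], [678.0, -113.0], [761.0, 283.0], [503.0, 337.0]]
side1 flange 384 ((539.1419677734375, 98.83271789550781), (388.59490966796875, 157.75543212890625), 49.82716369628906) 157.5331263489486
[[354.0, 1.0], [474.0, -101.0], [725.0, 196.0], [604.0, 298.0]]
side1 plate 1387 ((590.6275024414062, 96.78303527832031), (438.1626281738281, 254.62095642089844), 79.33165740966797) 119.15466208618477
[[425.0, -95.0], [675.0, -142.0], [756.0, 289.0], [506.0, 336.0]]
```

View pics/scene1c.png

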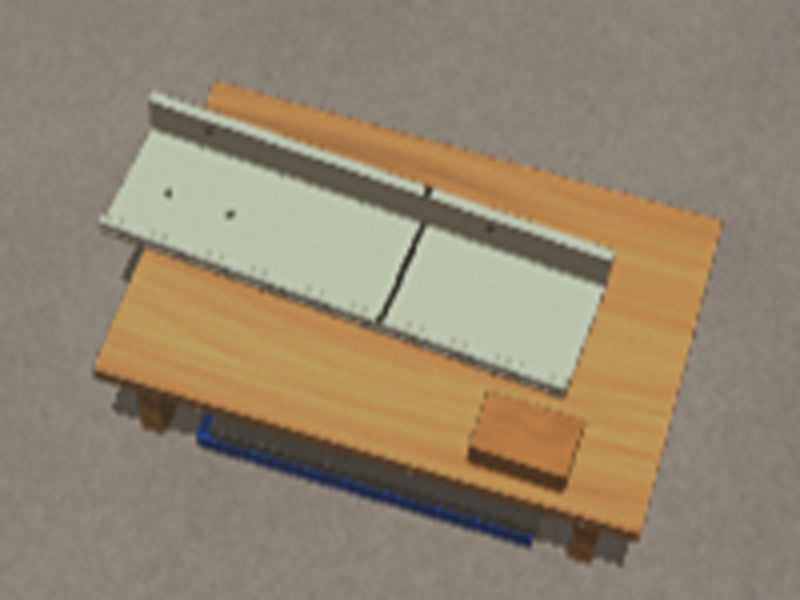

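```bash
cat >> h.py <<'E'
def go(p,yaw):
    """tool y at yaw (deg), pointing down; returns rows numbers"""
    s=monitor.get_state(); M=R.from_rotvec(s['ee_rot']).as_matrix()
    a=np.radians(yaw); y=np.array([np.cos(a),np.sin(a),0]); z=np.array([0,0,-1.]); T=np.stack([np.cross(y,z),y,z],1)
    print('lin',(M.T@(np.array(p)-s['eef_pos'])).round(1),'twist',R.from_matrix(M.T@T).as_rotvec().round(4))
    print('t',s['time_s'],s['eef_pos'].round(1),s['ft_force'].round(1),s['grip_width'])
E
python3 - <<'E'
from h import *
c=dict(np.load('pics/scene1.npz'))
for u,v in((346,206),(335,230)): print(pt(c,u,v,118),pt(c,u,v))
go([561,217,270],-15.2)
# bystanders heights along path
P=cloud(c).reshape(-1,3);m=(P[:,2]>130)&(abs(P[:,0]-400)<250)&(P[:,1]>-600)&(P[:,1]<-120)
print(P[m].min(0),P[m].max(0))
E
```

```text
[539.91294454 115.92264908 118.        ] [540.00555617 115.92333942 118.16002309]
[622.59462908  91.78483599 118.        ] [627.51818363  91.99957754 127.53491919]
lin [ 601.4 -662.7  -38.5] twist [-1.600e-03 -7.000e-04 -9.167e-01]
t 0.1 [ 255.7 -624.1  230.4] [-1.   0.5 -0.2] 1.0030568422893469
[ 215.31984435 -599.96299557  130.27033851] [ 609.36104059 -479.52170474  578.5899451 ]
```

Call:
drive_tool --linear '[[30, -30, -50], [90, -90, -60], [145, -150, -60], [195, -205, -60], [240, -255, -60], [285, -305, -60], [330, -355, -60], [375, -405, -60], [420, -455, -60], [465, -505, -60]]' --twist '[[0, 0, 0], [0, 0, 0], [0, 0, -0.1], [0, 0, -0.2], [0, 0, -0.3], [0, 0, -0.4], [0, 0, -0.5], [0, 0, -0.6], [0, 0, -0.7], [0, 0, -0.8]]'

```text
time_s: 1.35
eef_pos: [466.4, -58.6, 291.3]
ee_rot: [2.6, 1.763, -0.0]
ft_force: [1.2, -0.2, -0.0]
grip_width: 0.995
```

```bash
python3 -c "
from h import *
go([561,217,270],-15.2)"
```

```text
lin [291.  -14.2  21.1] twist [ 0.0004  0.0004 -0.1138]
t 1.35 [466.4 -58.6 291.3] [ 1.2 -0.2 -0. ] 0.9949914442729083
```

Call:
drive_tool --linear '[[60, 0, 0], [120, -5, 5], [180, -8, 10], [240, -10, 15], [285, -14, 20], [285, -14, 20], [285, -14, 20]]' --twist '[[0, 0, 0], [0, 0, -0.04], [0, 0, -0.08], [0, 0, -0.11], [0, 0, -0.114], [0, 0, -0.114], [0, 0, -0.114]]'

```text
time_s: 2.22
eef_pos: [559.4, 208.4, 270.7]
ee_rot: [2.498, 1.904, -0.002]
ft_force: [-0.0, -0.3, -0.1]
grip_width: 0.998
```

```bash
python3 -c "
from h import *
go([561,217,122],-15.2)
print(monitor.get_state()['q'])
c=shot('wrist','w1');print(c['origin'],c['range_z'].max())
P=cloud(c);f=P[(P[...,2]>153)&(P[...,2]<168)&(P[...,1]>0)];print(len(f),cv2.minAreaRect(f[:,:2].astype(np.float32)),np.median(f,0))"
```

```text
lin [  8.9  -0.6 148.7] twist [-0.0006  0.0015 -0.0031]
t 2.225 [559.4 208.4 270.7] [-0.  -0.3 -0.1] 0.9979409105321669
[ 0.07724013  0.38724657 -0.67288844  1.64739449  0.25601702  1.19839208
 -0.92220296]
[580.73576948 280.02901013 413.40775681] 522.95215
2324 ((547.2864379882812, 151.8966064453125), (206.20936584472656, 7.577968120574951), 74.57547760009766) [551.33810789 167.2252327  160.11705064]
```

View pics/w1.png

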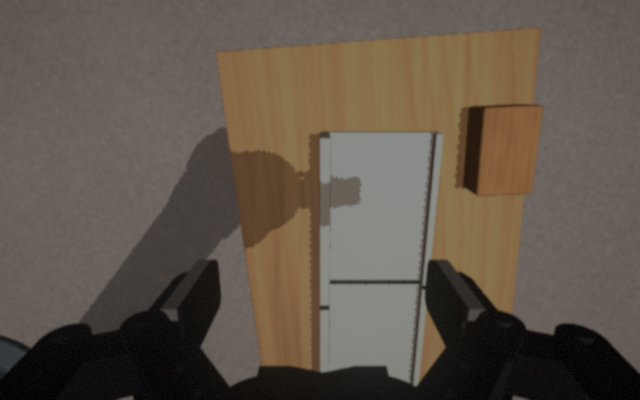

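Call:
drive_tool --linear '[[5, 2, 20], [10, 3, 60], [10, 3, 95], [10, 3, 125], [10, 3, 140], [10, 3, 147], [10, 3, 147], [10, 3, 147]]' --twist '[[0, 0, 0], [0, 0, 0], [0, 0, 0], [0, 0, 0], [0, 0, 0], [0, 0, 0], [0, 0, 0], [0, 0, 0]]'

```text
time_s: 3.28
eef_pos: [565.8, 218.5, 125.4]
ee_rot: [2.498, 1.904, 0.003]
ft_force: [-0.1, 0.2, -0.1]
grip_width: 1.003
```

```bash
python3 -c "
from h import *
go([565.4,217.5,123],-15.4)
c=shot('wrist','w2')
P=cloud(c);f=P[(P[...,2]>153)&(P[...,2]<168)&(P[...,1]>0)];print(len(f),cv2.minAreaRect(f[:,:2].astype(np.float32)),np.median(f,0))"
```

```text
lin [-1.1 -0.1  2.4] twist [ 0.0017 -0.0012  0.0007]
t 3.275 [565.8 218.5 125.4] [-0.1  0.2 -0.1] 1.0034569215626559
6584 ((566.4690551757812, 222.02191162109375), (58.38217544555664, 104.13682556152344), 50.94123840332031) [567.59134451 224.29854094 160.18272002]
```

View pics/w2.png

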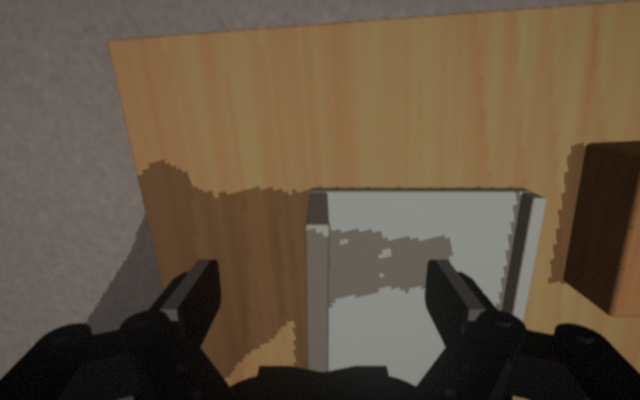

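Call:
drive_tool --linear '[[0, 0, 1], [0, 0, 1], [0, 0, 1], [0, 0, 1], [0, 0, 1], [0, 0, 1], [0, 0, 1], [0, 0, 1], [0, 0, 1], [0, 0, 1]]' --twist '[[0, 0, 0], [0, 0, 0], [0, 0, 0], [0, 0, 0], [0, 0, 0], [0, 0, 0], [0, 0, 0], [0, 0, 0], [0, 0, 0], [0, 0, 0]]' --hand 0 --grip_force 30

```text
time_s: 4.58
eef_pos: [565.0, 218.2, 123.4]
ee_rot: [-2.498, -1.905, 0.0]
ft_force: [-1.4, 0.9, 2.7]
grip_width: 0.09
```

```bash
python3 - <<'E'
from h import *
go([565.4,217.5,125],-15.4)
c=shot('scene','s2');P=cloud(c);col=c['color'].astype(int)
c1=dict(np.load('pics/scene1.npz'))
# black line & riser edge
g=cv2.cvtColor(c['color'],cv2.COLOR_RGB2GRAY)
cv2.imwrite('pics/s2c.png',cv2.resize(c['color'][150:260,250:410,::-1],None,fx=5,fy=5,interpolation=2))
E
```

```text
lin [-0.6  0.6 -1.6] twist [-0.0001  0.      0.0008]
t 4.575 [565.  218.2 123.4] [-1.4  0.9  2.7] 0.08950579811102127
```

View pics/s2c.png

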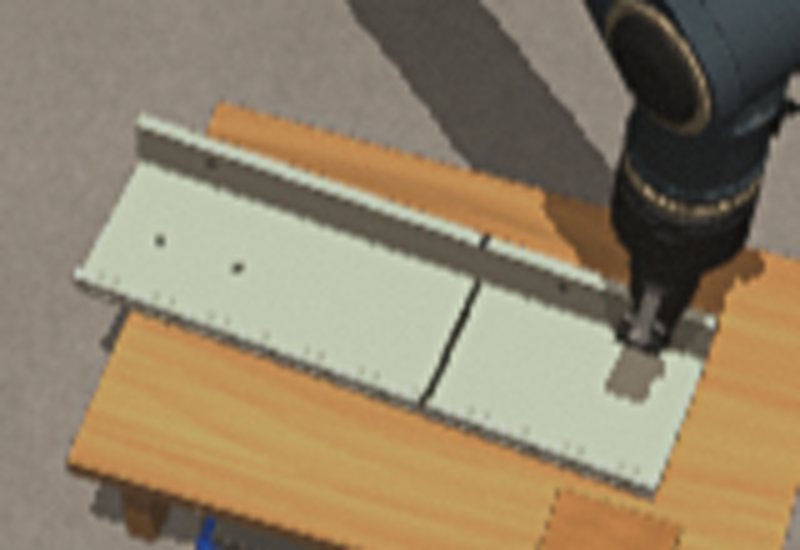

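```bash
cat >> h.py <<'E'
def edge(c,r0=216,r1=241,z=110):
    d=c['color'][:,:,0].astype(float)-c['color'][:,:,2]; pts=[]
    for v in range(r0,r1):
        r=cv2.GaussianBlur(d[v:v+1],(1,1),0)[0]; b=r[245:262].mean() if 0 else r[240:258].mean()
        for u in range(255,310):
            if r[u]>45 and r[u+1]>45 and r[u+2]>45:
                t=(45-r[u-1])/(r[u]-r[u-1]); pts.append(pt(c,u-1+t,v,z)); break
    return fit(pts)
def fit(pts):
    p=np.array(pts)[:,:2]; vx,vy,x,y=cv2.fitLine(p.astype(np.float32),cv2.DIST_HUBER,0,.01,.01).ravel()
    if vx<0: vx,vy=-vx,-vy
    n=np.array([-vy,vx]); return np.array([x,y]),np.degrees(np.arctan2(vy,vx)),np.abs((p-[x,y])@n).max()
def line(c,u0,u1,r0,r1,z=118):
    g=255-c['color'].astype(float).mean(-1); pts=[]
    for v in range(r0,r1+1):
        uc=u0+(u1-u0)*(v-r0)/(r1-r0); u=np.arange(int(uc)-5,int(uc)+7); w=g[v,u]-np.median(g[v,u]); w[w<15]=0
        if w.sum()>0: pts.append(pt(c,(w*u).sum()/w.sum(),v,z))
    return fit(pts)
def cmp(e,l):
    a=np.radians(e[1]); n=np.array([-np.sin(a),np.cos(a)]); print('edge',e,'line',l,'line inside edge by',(l[0]-e[0])@n)
    return n
E
python3 - <<'E'
from h import *
c=dict(np.load('pics/s2.npz'))
e=edge(c);l=line(c,345,336,208,227);n=cmp(e,l)
s=monitor.get_state();print('grip inside edge',(s['eef_pos'][:2]-e[0])@n)
c=dict(np.load('pics/scene1.npz'));cmp(edge(c),line(c,345,336,208,227))
E
```

```text
edge (array([ 634.5657  , -100.229126], dtype=float32), np.float32(-11.378099), np.float64(0.5112861337208343)) line (array([588.7737  , 100.137985], dtype=float32), np.float32(-15.485747), np.float64(3.020609898593764)) line inside edge by 187.39526
grip inside edge 298.4463080063831
edge (array([ 637.938 , -100.8616], dtype=float32), np.float32(-11.366756), np.float64(0.5495548242461425)) line (array([580.8104 , 102.47807], dtype=float32), np.float32(-15.175293), np.float64(1.6682691543885515)) line inside edge by 188.09213
```

Call:
drive_tool --linear '[[-4, 0, 0], [-12, 0, 0], [-21, 0, 0], [-30, 0, 0], [-40, 0, 0], [-50, 0, 0], [-60, 0, 0], [-70, 0, 0], [-80, 0, 0], [-86, 0, 0]]' --twist '[[0, 0, 0], [0, 0, 0], [0, 0, 0], [0, 0, 0], [0, 0, -0.01], [0, 0, -0.02], [0, 0, -0.035], [0, 0, -0.05], [0, 0, -0.065], [0, 0, -0.07]]'

```text
time_s: 5.88
eef_pos: [542.3, 134.4, 123.3]
ee_rot: [2.43, 1.991, 0.0]
ft_force: [0.5, 3.2, 0.3]
grip_width: 0.09
```

```bash
python3 - <<'E'
from h import *
c=shot('scene','s3');e=edge(dict(np.load('pics/s2.npz')));a=np.radians(e[1]);n=np.array([-np.sin(a),np.cos(a)])
s=monitor.get_state();d=(s['eef_pos'][:2]-e[0])@n;print('grip inside',d,s['grip_width'])
p=s['eef_pos'].copy();p[:2]-=n*(d-120);go(p,-11.4)
P=cloud(c);m=(P[...,2]>153)&(P[...,2]<168)&(P[...,1]<80)&(P[...,1]>-260)&(abs(P[...,0]-500)<120);f=P[m]
print(cv2.minAreaRect(f[:,:2].astype(np.float32)))
A=np.c_[f[:,:2],np.ones(len(f))];print('slope',np.linalg.lstsq(A,f[:,2],rcond=None)[0])
cv2.imwrite('pics/s3c.png',cv2.resize(c['color'][140:260,210:390,::-1],None,fx=4.4,fy=4.4,interpolation=2))
E
```

```text
grip inside 211.09359008116124 0.08768850212631592
lin [-91.1   0.    0.1] twist [0.0001 0.001  0.0004]
t 5.925 [542.2 133.7 123.3] [0.1 0.9 1.2] 0.08768850212631592
((507.9605712890625, -53.74998474121094), (269.6660461425781, 14.461891174316406), 78.96346282958984)
slope [ 8.56124318e-02 -1.44312840e-02  1.14489394e+02]
```

View pics/s3c.png

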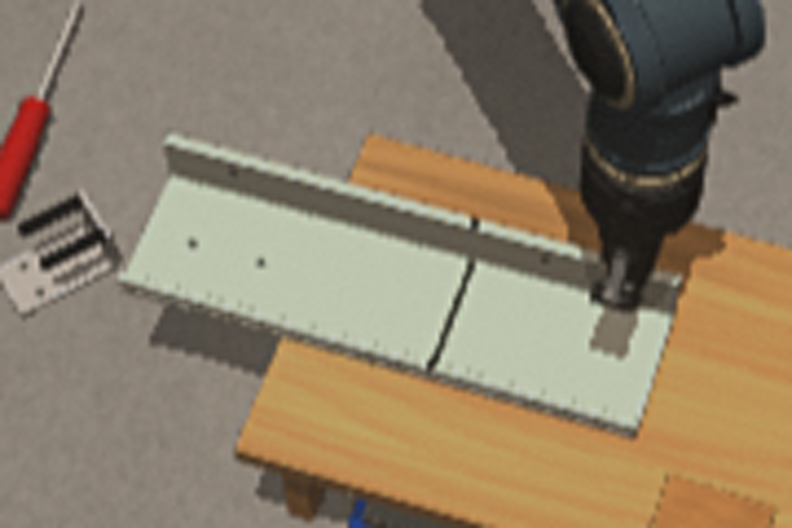

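Call:
drive_tool --linear '[[-4, 0, 0], [-12, 0, 0], [-22, 0, 0], [-32, 0, 0], [-43, 0, 0.3], [-54, 0, 0.5], [-65, 0, 0.5], [-76, 0, 0.5], [-86, 0, 0.5], [-92, 0, 0.5]]' --twist '[[0, 0, 0], [0, 0, 0], [0, 0, 0], [0, 0, 0], [0, 0, 0], [0, 0, 0], [0, 0, 0], [0, 0, 0], [0, 0, 0], [0, 0, 0]]'

```text
time_s: 7.18
eef_pos: [524.6, 44.6, 123.3]
ee_rot: [2.43, 1.99, 0.002]
ft_force: [0.9, 4.3, 5.8]
grip_width: 0.089
```

```bash
python3 - <<'E'
from h import *
c=shot('scene','s4');e=edge(c,222,241);print(e);e=edge(dict(np.load('pics/s2.npz')));a=np.radians(e[1]);n=np.array([-np.sin(a),np.cos(a)])
s=monitor.get_state();d=(s['eef_pos'][:2]-e[0])@n;print('grip inside',d,s['grip_width'])
p=s['eef_pos'].copy();p[:2]-=n*(d-107);go(p,-11.4)
cv2.imwrite('pics/s4c.png',cv2.resize(c['color'][140:260,180:340,::-1],None,fx=5,fy=5,interpolation=2))
E
```

```text
(array([ 649.32227 , -103.146545], dtype=float32), np.float32(-11.1511545), np.float64(0.5265294067757755))
grip inside 119.48888129807528 0.08871434307991705
lin [-12.5   0.    0. ] twist [ 0.0009  0.     -0.0003]
t 7.225 [524.5  43.8 123.3] [-0.7  3.2  5.9] 0.08871434307991705
```

View pics/s4c.png

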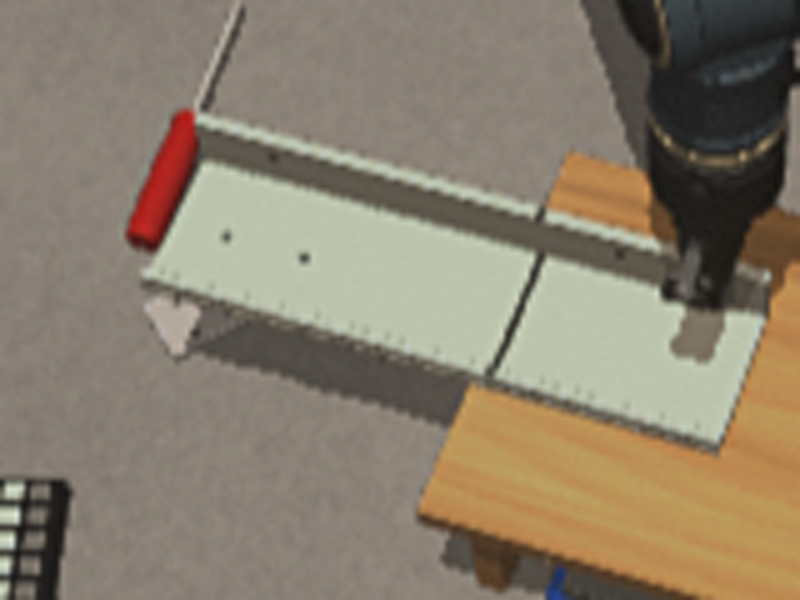

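```bash
python3 - <<'E'
from h import *
c=dict(np.load('pics/s4.npz'));e=edge(c,222,241);cmp(e,line(c,288,280,193,211));cmp(edge(dict(np.load('pics/s2.npz'))),line(c,288,280,193,211))
# also wood edge on the near side, rows 172-182
P=[]
d=c['color'][:,:,0].astype(float)-c['color'][:,:,2]
for v in range(174,181):
    u=next(u for u in range(280,320) if d[v,u]>45 and d[v,u+1]>45); t=(45-d[v,u-1])/(d[v,u]-d[v,u-1]); P.append(pt(c,u-1+t,v,110))
print(np.round(P,1)[:, :2].tolist())
a=np.radians(e[1]);n=np.array([-np.sin(a),np.cos(a)]);print((np.array(P)[:,:2]-e[0])@n)
# level: plate height fit
Q=cloud(c);m=np.zeros((400,640),bool);poly=np.array([[222,174],[286,193],[277,210],[214,191]]);mm=m.astype(np.uint8);cv2.fillPoly(mm,[poly],1);q=Q[mm>0]
r=np.linalg.lstsq(np.c_[(q[:,:2]-e[0])@n,(q[:,:2]-e[0])@[n[1],-n[0]],np.ones(len(q))],q[:,2],rcond=None)[0];print('plate slope',r)
E
```

```text
edge (array([ 649.32227 , -103.146545], dtype=float32), np.float32(-11.1511545), np.float64(0.5265294067757755)) line (array([556.559  , -71.00516], dtype=float32), np.float32(-10.882138), np.float64(0.7881661433238439)) line inside edge by 13.594345
edge (array([ 634.5657  , -100.229126], dtype=float32), np.float32(-11.378099), np.float64(0.5112861337208343)) line (array([556.559  , -71.00516], dtype=float32), np.float32(-10.882138), np.float64(0.7881661433238439)) line inside edge by 13.2602625
[[442.2, -60.9], [446.0, -61.7], [449.9, -62.8], [453.6, -63.4], [457.4, -64.7], [461.1, -64.8], [464.9, -66.0]]
[1.41635219 1.32537126 1.0198388  1.13943394 0.61097476 1.22072143
 0.79812186]
plate slope [7.71929071e-02 1.52317804e+00 2.89819639e+02]
```

Call:
drive_tool --linear '[[-3, 0, 0], [-7, 0, 0], [-11, 0, 0], [-13, 0, 0], [-13, 0, 0], [-13, 0, 0]]' --twist '[[0, 0, 0], [0, 0, 0], [0, 0, 0], [0, 0, 0], [0, 0, 0], [0, 0, 0]]'

```text
time_s: 7.98
eef_pos: [522.0, 32.0, 123.3]
ee_rot: [2.43, 1.99, 0.001]
ft_force: [0.2, 4.2, 5.8]
grip_width: 0.095
```

```bash
cat > chk.py <<'E'
from h import *
import sys
t=sys.argv[1];c=shot('scene',t)
s=monitor.get_state();print(s['time_s'],s['eef_pos'],s['ft_force'],s['grip_width'])
e=edge(c,222,241)
P=[];d=c['color'][:,:,0].astype(float)-c['color'][:,:,2]
for v in range(172,183):
    for u in range(275,320):
        if d[v,u]>45 and d[v,u+1]>45: P.append(pt(c,u-1+(45-d[v,u-1])/(d[v,u]-d[v,u-1]),v,110)); break
print('near edge',np.mean(P,0),len(P)); q=np.mean(P,0)[:2]
v=e[0]-q; E=(q,np.degrees(np.arctan2(v[1],v[0])),0)
l=line(c,283.5,275,191,210); n=cmp(E,l); n=np.array(n)
Q=cloud(c);mm=np.zeros((400,640),np.uint8);cv2.fillPoly(mm,[np.array([[222,174],[280,191],[272,206],[214,187]])],1)
q=Q[(mm>0)&(abs(Q[...,2]-118)<25)];print(len(q),(mm>0).sum())
X=np.c_[(q[:,:2]-E[0])@n,(q[:,:2]-E[0])@[n[1],-n[0]],np.ones(len(q))];k=np.ones(len(q),bool)
for _ in range(6):
    r=np.linalg.lstsq(X[k],q[k,2],rcond=None)[0]; k=abs(q[:,2]-X@r)<4
print('plate slope',r,k.sum(),'height range',np.percentile(q[k,2],[2,50,98]))
cv2.imwrite(f'pics/{t}c.png',cv2.resize(c['color'][160:250,240:350,::-1],None,fx=6,fy=6,interpolation=2))
E
python3 chk.py s5
```

```text
8.025 [521.99439182  31.93205625 123.28731249] [0.66145641 4.35080266 6.06960032] 0.09176933193101036
near edge [453.4713453  -62.60627105 110.        ] 11
edge (array([453.4713453 , -62.60627105]), np.float64(-11.68668012251894), 0) line (array([541.99835, -81.30091], dtype=float32), np.float32(-11.247148), np.float64(3.1365151183910522)) line inside edge by -0.37509964833315607
1023 1029
plate slope [5.92139982e-03 2.58314501e-02 1.15951992e+02] 813 height range [113.85504971 117.57251492 121.52841017]
```

View pics/s5c.png

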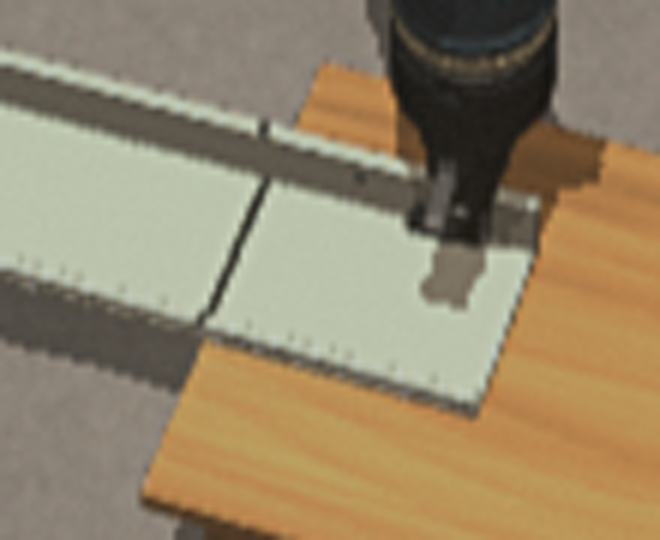

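```bash
python3 - <<'E'
from h import *
c=shot('side','d5')
K=c['intrinsics'];M=rot(c);o=np.array(c['origin'])
def pr(p): q=M.T@(np.array(p)-o); return (K@(q/q[2]))[:2]
img=cv2.resize(c['color'][150:230,280:380,::-1],None,fx=7.5,fy=7.5,interpolation=2)
cv2.imwrite('pics/d5c.png',img)
for p in([453.5,-62.6,110],[542,-81.3,118],[630,-99.5,110],[542,-81.3,110]): print(p,((pr(p)-[280,150])*7.5).round(0))
E
```

```text
[453.5, -62.6, 110] [471. 339.]
[542, -81.3, 118] [322. 259.]
[630, -99.5, 110] [180. 208.]
[542, -81.3, 110] [321. 272.]
```

View pics/d5c.png

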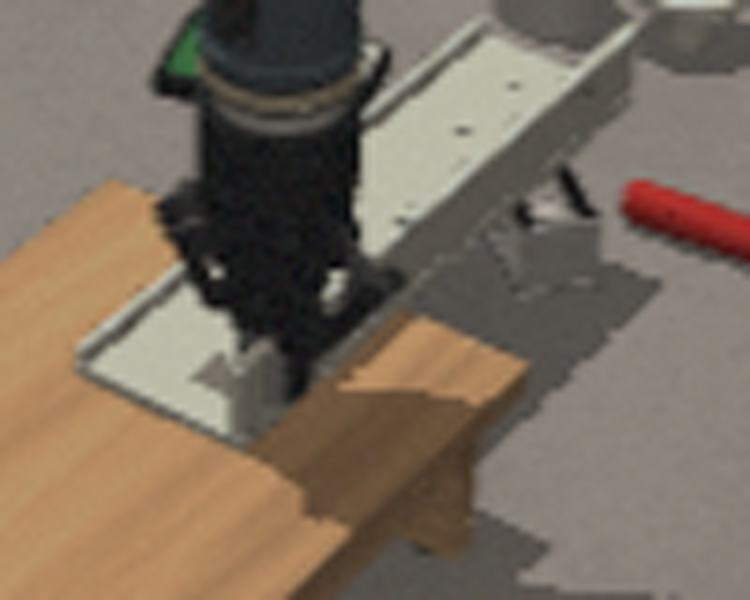

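```bash
python3 - <<'E'
from h import *
c=dict(np.load('pics/s5.npz'))
a=np.radians(-11.45);n=np.array([-np.sin(a),np.cos(a)]);q=(np.array([453.5,-62.6])+[635,-100])/2
q=np.array([544.,-81.2])
g=c['color'].astype(float);d=g[...,0]-g[...,2];pts=[]
for v in range(203,225):   # plate end: white -> wood, scanning leftwards from wood
    for u in range(335,310,-1):
        if d[v,u]<45 and d[v,u-1]<45:
            t=(d[v,u+1]-45)/(d[v,u+1]-d[v,u]); pts.append(pt(c,u+1-t,v,118)); break
f=fit(pts);print(f,'end inside edge',(f[0]-q)@n)
for z in(110,118): print(((np.array([pt(c,*x,z) for x in((322,222),)])[:,:2]-q)@n))
# line scan per row
g=g.mean(-1)
for v in range(192,212,3):
    uc=int(round(283.5-8.5*(v-191)/19)); u=np.arange(uc-4,uc+5); w=np.clip(np.percentile(g[v,u],60)-g[v,u]-15,0,None); p=pt(c,(w*u).sum()/w.sum(),v,118); print(v,p[:2].round(1),((p[:2]-q)@n).round(2))
for x in((283.9,181.3),): print('mark on flange top',(pt(c,*x,160)[:2]-q)@n)
E
```

```text
(array([578.81525,  54.65255], dtype=float32), np.float32(-11.464845), np.float64(0.4932252672797573)) end inside edge 140.06012384765543
[140.53765179]
[141.79587562]
192 [514.2 -75.9] -0.73
195 [525.  -78.1] -0.76
198 [535.7 -79.8] -0.31
201 [546.4 -82.8] -1.06
204 [556.9 -84.2] -0.42
207 [567.4 -86.5] -0.52
210 [577.8 -88.1] -0.01
mark on flange top 0.7658627766776284
```

```bash
python3 -c "
from h import *
print(monitor.get_state()['ft_force'],ticket.finish_job())"
```

```text
the job is handed in; nothing more can be done
[1.36735576 5.02477812 5.39984947] None
```

The shelf is out over the riser's right-hand end with the black line along the edge. The gripper still holds it level, and the job was handed in at about 8 s on the robot's clock.

I pinched the back flange at the suggested point with 30 N and slid the shelf out about 190 mm. On the way I turned it about 4° to square it with the riser.

Last checks:
- **Line at the edge:** in the scene picture the line lies within about 1 mm of the edge along its length.
- **Inner end:** it measures 140.1 mm inside the edge, where 140 mm is expected.
- **Squareness:** the shelf's inner end lies at -11.46° in plan. The edge read between about -11.2° and -11.7° in different fits, so the two agree within about 0.3°.
- **Level:** the plate slopes about 0.3° lengthways, which is within measuring noise. Crossways it read about 1.5°, which I put down to noise and did not look into further.
- **Force:** the wrist force was about 7 N at the end, and I saw no sign of slipping.

The side camera could not confirm the line because the gripper hid it. I touched nothing else on the counter; the holder, screwdriver and calculator looked unmoved in the pictures, but I made no before-and-after measurement of the bystanders.

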